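Slide the module in under the drag spring

ROBOT

A 7-joint arm with a two-finger parallel gripper is mounted at the origin on a cart in front of the work surface, level with it; the furniture and walls round the work are solid. World frame = base frame: x ahead of the robot, y to its left, z up, the work surface at z = 0. Lengths are in m, angles in rad, forces in N, time in s.
With the tool pointing down it reaches from about 0.4 to 0.875 m from the base axis. Payload 19.3 kg.
Tool frame: the origin (TCP) lies at the very end of the fingers, on their centre line; the grasp point (between the pads) lies 19 mm behind it; z points along the fingers, y is the line along which they close (so a half turn about z gives the same grasp; the last joint's range is limited). The gripper opens to 85 mm and grips with 20 to 120 N. Pads are 22 mm wide; open, the fingers measure 114 mm over their backs; the gripper's body (76 mm by 85 mm) begins 54 mm behind the grasp point. The pads swing forward as they close: fully open they stand 13 mm farther back than shut.
Start: joints at [-1.258, 0.521, -0.036, 1.599, 0.021, 1.021, -0.113], TCP at [0.233, 0.58, 0.231] pointing down, gripper open.
Joint ranges: [-2.91, 2.91], [-0.3, 2.13], [-1.5, 1.42], [0.17, 2.43], [-1.26, 4.41], [0.16, 1.93], [-2.52, 2.52]. Speed limits (rad/s): [1.89, 1.89, 2.39, 2.39, 3.01, 3.01, 3.01].

INTERFACE

Orientations are given as [roll, pitch, yaw] about the fixed x, y, z axes, in that order (R = Rz(yaw) Ry(pitch) Rx(roll)).
In Python, from workcell import monitor, optics, job_done gives the robot as it stands.
- The arm moves only by the shell command python3 -m handwheel 'ROWS' [FORCE]. ROWS is JSON, a list of rows, each an object of numbers: "dx", "dy", "dz": the shift along the tool's x, y, z in cm; "wx", "wy", "wz": the turn, a rotation vector about the tool's x, y, z in rad; "claw": the opening in per cent of the stroke, from 0 (shut) to 100 (fully open). A call has 1 to 8 rows; each row shifts and turns the commanded pose from where the row before left it, along the tool's axes as they then stand; what a row does not reach is not made up. A row lasts 1/8 s, in which the tool goes at most 62.5 mm and 10.7 degrees, less where a joint would pass 70% of its speed; a pose out of reach is approached as far as the arm can. A call with a gripper value outside its range is refused whole. The fingers move at their own pace and stop on an object; FORCE is the grip in N (left out, the last holds). Time passes only in rows, so rows that do not move let the fingers close. It gives the time, the measured TCP pose, the force, the opening and the grip force at its end, in the units of the state.
- monitor.observe(): the state, without advancing time (a new reading comes with each control period).
- optics.grab_frame(name): name is "scene" or "side" or "wrist"; returns a dict with "frame" (384x512x3 uint8, blue, green, red), "fovy" (degrees; the focal length in pixels is half the picture's height over the tangent of half this angle, whatever the lens; pixels are square), "cx", "cy" (the principal point, pixels), "k1" (the pictures are not rectified: a ray, as slopes to the right and down, at radius r is drawn at 1 + k1 r^2 times it, then the intrinsics apply), "R" (3x3) and "t" (3): a world point X has camera coordinates R X + t. Camera axes: x right, y down, z forward; pixel columns grow to the right and rows downward; lengths in m; the calibration is good to about 2 mm. A picture is of the moment at which its call begins. There is no depth.
- job_done(): hands the job in; it is judged then, once.
Trained networks look in the newest picture that a camera, given by its name, has taken for a name from the list of things; names that differ only in an ending like _2 or _b are one class to them, and where a whole thing is asked for, a point or a joint stands for the part that bears it (a point fixed in the world has none). Each returns a list of dicts, best first, with "p" (0 to 1); they miss things now and then, are a little off and sometimes report something else, mostly with a low value. They report only what shows in the picture. A call takes as long as a camera call.
- optics.masks_of(name, camera): "region" (384x512 bool, what is visible of it) and "rect" ([left, top, width, height] in pixels, round what is visible of it).
The state is a dict: "clock": time; "qpos": joint angles; "qd": joint speeds; "joint_efforts": joint torques, N m; "position": TCP position; "tool_rot": TCP orientation; "force": force on the tool from outside, world axes, zero at the start; "moment": the same for the moment, N m; "grip_width": finger opening in m; "finger_force": force on a finger pad.
Only numpy, scipy, OpenCV 4.12 (cv2) and the standard library are available. Lean on these libraries where they do the work, as an engineer would, in place of code of your own. Each camera call takes 0.05 s, during which the arm holds its last target. There are 200 camera calls.

TASK

Load the contact nest: with the fingertips on the ribbed thumb area of the grey slide-in module, press it down hard against its sprung bed so that it clears the bridge and, keeping it pressed, slide it in under the drag spring until it is fully home against the end stop; then let go and come away, so that it stays caught under the bridge. Only press and push the module, never lift or tip it; keep the robot off the drag spring, and leave everything else where it is.

Things in the scene. Friction and masses are not known exactly. Their poses are not given: they have to be found in the camera images.
- riser: Grey bench riser, a fixed low table 345 x 440 mm that stands on the desk over the heap of leads and carries all the work. Origin: on the desk top under its centre; its flat top is 85 mm above that.
- nest: Contact nest, a metal fixture fixed on the riser: base plate 230 x 100 mm, 4 mm thick. Origin: centre of its underside, on the riser's top. Its +x is the way the module slides home (away from the robot, turned by up to 0.4 rad), z up. Two guide walls along x, 53 mm apart inside, 7 mm thick, tops 26 mm above the riser; a low rear stop (top 30 mm) at x = -108 mm; a bridge at the +x end.
- bridge_lip (a point): Middle of the lower edge of the bridge's front lip, 36 mm above the riser's top, at x = +35 mm of the nest (nest's axes). The bridge roofs the guide from here to the end stop, its underside all at this height; the lip's top is 47 mm above the riser. A window 28 mm wide in its roof holds the drag spring.
- end_stop (a point): Middle of the end stop's inner face, at x = +85 mm of the nest, 30 mm above the riser (nest's axes). Fully home, the module's nose touches this face; the pad point (module_pad) is then 93 mm before it (at x = -8 mm of the nest) and the rib stays 8 mm short of the lip.
- module_pad (a point): Centre of the ribbed thumb area on the top face of the grey module, with its axes (x the slide direction, z up). The module is a loose block 120 x 50 x 20 mm, 0.08 to 0.17 kg, between the guide walls. From this point along x: flat with fine grip lines from -27 to +27 mm; then a cross rib 8 thick, 44 wide, 12 mm high, which a fingertip can push; then the flat nose with brass strips to +93 mm.
- nest_bed (a joint): How far the sprung bed under the module is down, m: 0 up (module top 42 mm above the riser, nose blocked by the lip), over 0.006 the nose clears the lip, 0.012 bottomed (top 30 mm). Stays level, slippery (friction about 0.15); pressing feels like 6 N at first, 10 N at 6 mm, 14 N at 12 mm. Let go when home, it rises until the nose meets the bridge's underside (0.006).
- drag_spring (a joint): Bend of the drag spring, a steel leaf sloping down through the bridge's window towards the end stop, rad: 0 free, grows as the nose lifts it (0.1 to 0.4 with the module under it). Its free tip hangs about 27 mm above the riser, 31 mm past the lip; it bears on the passing nose with 4 to 6 N. The nose starts 4 to 20 mm short of the lip.
- relay_can: Bystander, loose: clear relay can, 21 x 28 x 38 mm, standing left of the nest; origin at the centre of its underside.
- capacitor: Bystander, loose: dark upright electrolytic capacitor, diameter 35, 56 mm high, standing left of the nest; origin at the centre of its underside.
- film_cap: Bystander, loose: small block-shaped film capacitor, 11 x 26 x 18 mm, left of the nest; origin at the centre of its underside.
- fuse_pack: Bystander, loose: flat pack of fuses, 26 x 58 x 10 mm, lying right of the nest; origin at the centre of its underside.
- tin: Bystander, loose: small round tin with screw lid, diameter 54, 26 mm high, near the riser's left front; origin at the centre of its underside.

How it is judged:
By the outcome, as a careful person would: the job done as asked, in the order asked, and still so for the second after the job is handed in, with the robot touching nothing.
It also fails if it takes over 32 s, if anything falls off the work surface, if the arm or the gripper's body presses on something with over 40 N, if the wrist force passes 120 N, or if a joint passes its speed limit or range.

## Working session

There is one attempt and no reset: what is moved stays moved. The work goes in short steps, Python scripts to look and compute and a shell command to move; the robot and the scene stay as the last step left them, time stands still between calls to the robot, and variables do not carry over. Pictures are saved under pics/ and viewed, at most 10 in all, crops included, and the job is handed in when it is done.

```bash
mkdir -p pics; cat > h.py <<'E'
import numpy as np,cv2
from workcell import monitor,optics
def K(f):
    h,w=f["frame"].shape[:2]; return h/2/np.tan(np.radians(f["fovy"])/2)
def undist(f,u,v):
    F=K(f); d=np.array([(u-f["cx"])/F,(v-f["cy"])/F]); s=d.copy()
    for _ in range(20): s=d/(1+f["k1"]*(s@s))
    return s
def on_z(f,u,v,z):
    s=undist(f,u,v); R=np.array(f["R"]);t=np.array(f["t"])
    C=-R.T@t; r=R.T@np.array([s[0],s[1],1]); return C+r*(z-C[2])/r[2]
def proj(f,X):
    c=np.array(f["R"])@np.asarray(X,float)+np.array(f["t"]); s=c[:2]/c[2]; s=s*(1+f["k1"]*(s@s)); return s*K(f)+[f["cx"],f["cy"]]
E
python3 - <<'E'
from h import *
s=monitor.observe()
print({k:np.round(s[k],3) for k in("clock","position","tool_rot","force","grip_width")})
ims=[]
for c in("scene","side"):
    f=optics.grab_frame(c); cv2.imwrite(f"pics/{c}0.png",f["frame"])
    print(c,f["fovy"],-np.array(f["R"]).T@f["t"])
    for n in("module_pad","nest","riser","drag_spring","capacitor","relay_can"):
        for m in optics.masks_of(n,c)[:2]:
            ys,xs=np.nonzero(m["region"]); print(n,round(m["p"],2),m["rect"],xs.mean().round(1),ys.mean().round(1))
E
```

```text
{'clock': np.float64(0.0), 'position': array([0.233, 0.579, 0.231]), 'tool_rot': array([-3.14 ,  0.   ,  2.759]), 'force': array([-0.171, -0.576, -0.307]), 'grip_width': np.float64(0.085)}
scene 44.32994365301595 [ 0.153063   -0.14049269  0.66783125]
module_pad 0.92 [239.9, 208.0, 82.9, 41.6] 281.5 227.0
nest 0.89 [225.5, 195.2, 151.2, 80.3] 307.0 237.8
riser 0.57 [271.9, 179.9, 22.1, 30.7] 280.7 195.1
riser 0.56 [114.6, 133.6, 304.6, 237.5] 251.9 234.7
drag_spring 0.47 [324.5, 209.9, 11.8, 6.7] 331.9 213.4
drag_spring 0.42 [245.3, 192.2, 13.3, 23.8] 251.5 204.1
capacitor 0.69 [272.0, 178.3, 18.5, 34.6] 280.9 195.6
capacitor 0.5 [316.0, 188.1, 6.1, 8.1] 318.2 193.5
relay_can 0.61 [244.5, 194.0, 15.5, 22.0] 251.6 204.3
side 53.92524478430215 [ 0.13434381 -0.18017628  0.64268331]
module_pad 0.88 [235.1, 202.0, 64.8, 37.5] 270.6 221.9
nest 0.92 [227.7, 200.6, 120.1, 57.6] 290.9 231.1
riser 0.81 [141.4, 152.5, 234.2, 179.0] 248.1 227.7
capacitor 0.68 [264.2, 186.1, 18.5, 25.9] 271.6 197.7
relay_can 0.52 [246.4, 191.6, 8.4, 23.7] 248.5 204.3
```

```bash
python3 - <<'E'
import cv2
a=cv2.imread("pics/scene0.png")[150:310,190:400]
cv2.imwrite("pics/sc.png",cv2.resize(a,None,fx=3.75,fy=3.75,interpolation=cv2.INTER_CUBIC))
E
```

```text
(no output)
```

View pics/sc.png

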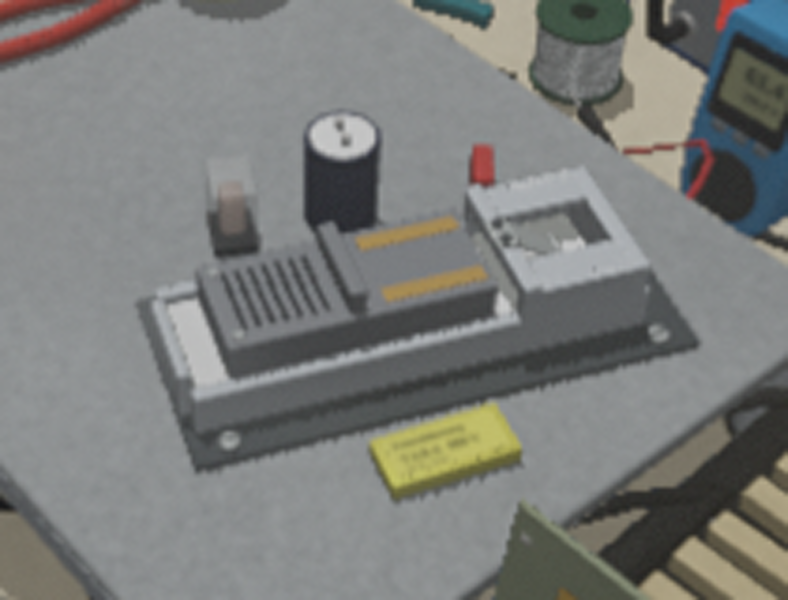

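View pics/scene0.png

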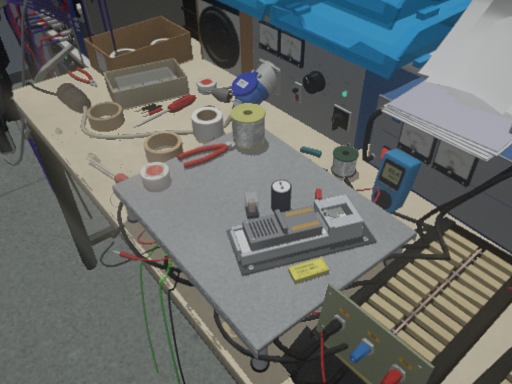

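The crop shows the nest with plate corners at crop px (140,300), (200,470) and (698,345). The module's top corners are at about (200,268), (228,350), (462,220) and (495,290). The bridge is at upper right, the relay can and capacitor behind-left, and the fuse pack in front. Next I turn these into positions.

```bash
python3 - <<'E'
from h import *
f=optics.grab_frame("scene")
g=lambda u,v,z:on_z(f,190+u/3.75,150+v/3.75,z)[:2].round(4)
P=[g(140,300,.089),g(200,470,.089),g(698,345,.089)]
print("plate",P,np.linalg.norm(P[0]-P[1]),np.linalg.norm(P[1]-P[2]))
d=P[2]-P[1];print("yaw",np.arctan2(d[1],d[0]), "centre",(P[0]+P[2])/2)
M=[g(200,268,.127),g(228,350,.127),g(495,290,.127),g(462,220,.127)]
print("mod",M,[np.linalg.norm(M[i]-M[i-1]) for i in range(4)])
d=(M[2]+M[3]-M[0]-M[1])/2;y=np.arctan2(d[1],d[0]);print("yaw",y,"centre",np.mean(M,0))
# rear centre +33?? pad is 93 behind nose
n=(M[2]+M[3])/2; print("pad",n-.093*np.array([np.cos(y),np.sin(y)]))
E
```

```text
plate [array([0.4535, 0.3274]), array([0.4162, 0.234 ]), array([0.6262, 0.1517])] 0.10057261058558638 0.22555108068905363
yaw -0.37350830264951074 centre [0.53985 0.23955]
mod [array([0.4648, 0.2957]), array([0.4451, 0.251 ]), array([0.5534, 0.2064]), array([0.5723, 0.2461])] [np.float64(0.11839092025995916), np.float64(0.04884854143165383), np.float64(0.11712407950545439), np.float64(0.04396930747692079)]
yaw -0.41158363375116347 centre [0.5089 0.2498]
pad [0.47761658 0.26345569]
```

```bash
python3 -m handwheel '[{"dx":-4.0,"dy":-2.3,"claw":0},{"dx":-4.4,"dy":-2.5,"claw":0},{"dx":-4.4,"dy":-2.5,"claw":0},{"dx":-4.4,"dy":-2.5,"claw":0},{"dx":-4.4,"dy":-2.5,"claw":0},{"dx":-4.4,"dy":-2.5,"claw":0},{"dx":-4.4,"dy":-2.5,"claw":0},{"dx":-3.2,"dy":-1.8,"claw":0}]'
python3 - <<'E'
from h import *
f=optics.grab_frame("wrist"); cv2.imwrite("pics/w1.png",f["frame"])
s=monitor.observe();print(s["position"],s["tool_rot"],s["grip_width"])
for c in("wrist",):
  for n in("module_pad","nest","drag_spring"):
    for m in optics.masks_of(n,c)[:2]: print(n,m["p"],m["rect"])
c=np.array([.540,.2395]);e=np.array([np.cos(.376),-np.sin(.376)]);n=np.array([-e[1],e[0]])
print({k:proj(f,[*(c+a*e+b*n),z]).round() for k,a,b,z in[("padL",-.066,0,.127),("noseL",.027,.025,.127),("noseR",.027,-.025,.127),("lip",.035,0,.121),("stop",.085,0,.115)]})
E
```

```text
[0.23345301 0.57977708 0.23133213] [3.14153124e+00 7.23381363e-06 2.75879376e+00] 0.0853441066002633
{'padL': array([101., 451.]), 'noseL': array([130., 500.]), 'noseR': array([ 92., 501.]), 'lip': array([114., 498.]), 'stop': array([121., 516.])}schema error: expected keys dx, dy, dz, wx, wy, wz, claw
```

View pics/w1.png

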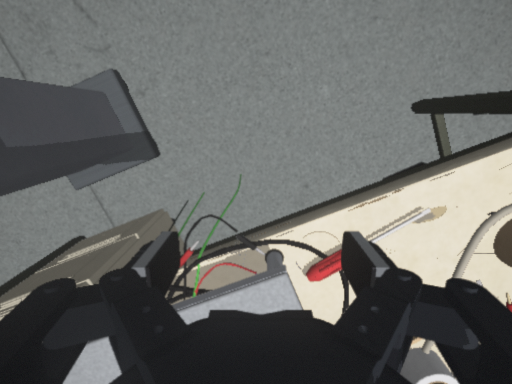

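The call was refused because every key is needed. The wrist picture only shows the floor, the desk edge and the start of the riser (bottom left), so I send the move again with all keys.

```bash
python3 -m handwheel '[{"dx":-4.0,"dy":-2.3,"dz":0,"wx":0,"wy":0,"wz":0,"claw":0},{"dx":-4.4,"dy":-2.5,"dz":0,"wx":0,"wy":0,"wz":0,"claw":0},{"dx":-4.4,"dy":-2.5,"dz":0,"wx":0,"wy":0,"wz":0,"claw":0},{"dx":-4.4,"dy":-2.5,"dz":0,"wx":0,"wy":0,"wz":0,"claw":0},{"dx":-4.4,"dy":-2.5,"dz":0,"wx":0,"wy":0,"wz":0,"claw":0},{"dx":-4.4,"dy":-2.5,"dz":0,"wx":0,"wy":0,"wz":0,"claw":0},{"dx":-4.4,"dy":-2.5,"dz":0,"wx":0,"wy":0,"wz":0,"claw":0},{"dx":-3.2,"dy":-1.8,"dz":0,"wx":0,"wy":0,"wz":0,"claw":0}]'
cat > look.py <<'E'
from h import *
import sys
f=optics.grab_frame("wrist"); cv2.imwrite(sys.argv[1],f["frame"])
s=monitor.observe();print(s["position"],s["tool_rot"],s["grip_width"],s["force"])
for n in("module_pad","nest","drag_spring"):
    for m in optics.masks_of(n,"wrist")[:2]: print(n,m["p"],m["rect"])
c=np.array([.540,.2395]);e=np.array([np.cos(.376),-np.sin(.376)]);n=np.array([-e[1],e[0]])
d=s["position"][:2]-c; print("tcp in nest",d@e,d@n)
print({k:proj(f,[*(c+a*e+b*n),z]).round() for k,a,b,z in[("padL",-.066,0,.127),("noseL",.027,.025,.127),("noseR",.027,-.025,.127),("lip",.035,0,.121),("stop",.085,0,.115)]})
E
python3 look.py pics/w2.png
```

```text
clock: 1.95
position: [0.4751, 0.275, 0.2315]
tool_rot: [3.142, 0.0, 2.757]
force: [-0.2, 0.0, -0.7]
grip_width: 0.0
finger_force: 0.0
[0.47774321 0.27120711 0.23150247] [-3.14056359e+00  2.24297213e-03  2.75319539e+00] 0.0001278558296869566 [ 3.26446763 -6.35449629 -0.33635682]
module_pad 0.56 [226.5, 166.1, 53.0, 85.9]
nest 0.67 [203.7, 141.5, 95.9, 172.6]
drag_spring 0.51 [256.3, 296.2, 5.3, 7.8]
tcp in nest -0.06955053154390999 0.006631210797197769
{'padL': array([249., 195.]), 'noseL': array([275., 280.]), 'noseR': array([227., 280.]), 'lip': array([251., 283.]), 'stop': array([252., 318.])}
```

View pics/w2.png

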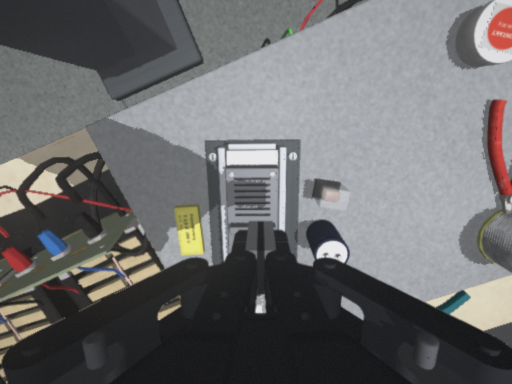

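The wrist view shows the module's rear edge at v≈168, centred at u≈253. The plate's rear edge is at v≈141 (u 207–299), and the axis runs vertically in the picture. The fingertips are shut over the rib, near (260,225). I'll measure from these.

```bash
python3 - <<'E'
from h import *
f=optics.grab_frame("wrist");s=monitor.observe()
p=s["position"];print(p,s["tool_rot"][2])
a=cv2.resize(f["frame"][130:260,190:320],None,fx=4.5,fy=4.5,interpolation=cv2.INTER_CUBIC);cv2.imwrite("pics/w3.png",a)
c=np.array([.540,.2395]);th=.376;e=np.array([np.cos(th),-np.sin(th)]);n=np.array([-e[1],e[0]])
for k,u,v,z in[("plate RL",299,141,.089),("plate RR",207,141,.089),("mod rear",253,168,.127),("tip",260,225,p[2])]:
    X=on_z(f,u,v,z)[:2]-c;print(k,X@e,X@n)
print("tcp proj",proj(f,p))
E
```

```text
[0.47339252 0.27766165 0.23130115] 2.759197292814367
plate RL -0.11469047069166567 0.05262711718412484
plate RR -0.11553043725637113 -0.043572967371494666
mod rear -0.09381469331682285 0.005109071265643307
tip -0.0808349553154417 0.011492736767739457
tcp proj [259.28696817 232.84021795]
```

View pics/w3.png

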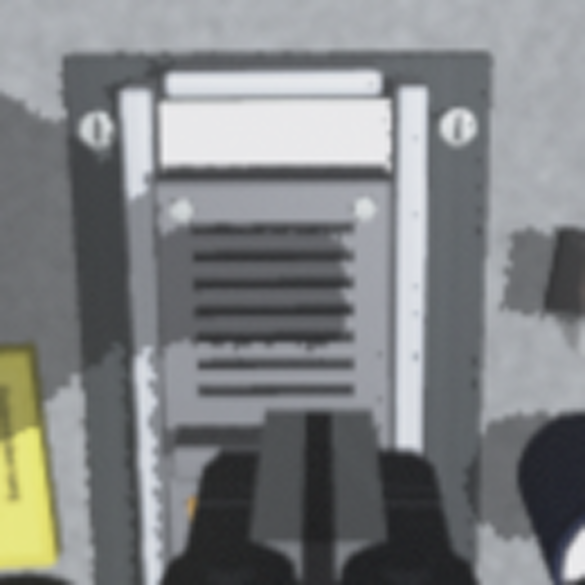

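```bash
python3 -m handwheel '[{"dx":-1.0,"dy":-0.5,"dz":0,"wx":0,"wy":0,"wz":0,"claw":0},{"dx":-1.0,"dy":-0.5,"dz":1.5,"wx":0,"wy":0,"wz":0,"claw":0},{"dx":0,"dy":0,"dz":3,"wx":0,"wy":0,"wz":0,"claw":0},{"dx":0,"dy":0,"dz":2.5,"wx":0,"wy":0,"wz":0,"claw":0},{"dx":0,"dy":0,"dz":1.0,"wx":0,"wy":0,"wz":0,"claw":0},{"dx":0,"dy":0,"dz":0,"wx":0,"wy":0,"wz":0,"claw":0},{"dx":0,"dy":0,"dz":0,"wx":0,"wy":0,"wz":0,"claw":0}]'
python3 - <<'E'
from h import *
f=optics.grab_frame("wrist");s=monitor.observe();p=s["position"]
c=np.array([.540,.2395]);th=.376;e=np.array([np.cos(th),-np.sin(th)]);n=np.array([-e[1],e[0]])
print(p,(p[:2]-c)@e,(p[:2]-c)@n,proj(f,p),[m["rect"] for m in optics.masks_of("module_pad","wrist")])
a=f["frame"][100:280,170:350]
g=optics.grab_frame("scene");b=g["frame"][170:260,230:320];cv2.imwrite("pics/s4.png",g["frame"])
cv2.imwrite("pics/w4.png",np.hstack([cv2.resize(a,(400,400),interpolation=2),cv2.resize(b,(400,400),interpolation=2)]))
E
```

```text
clock: 3.08
position: [0.489, 0.2605, 0.152]
tool_rot: [3.141, 0.001, 2.759]
force: [0.3, 0.2, 0.0]
grip_width: 0.0002
finger_force: 0.0
[0.48904755 0.2605179  0.15210232] -0.05511078743937178 0.0008397258813198909 [258.51114153 234.08915967] [[220.9, 159.3, 79.7, 157.0]]
```

View pics/w4.png

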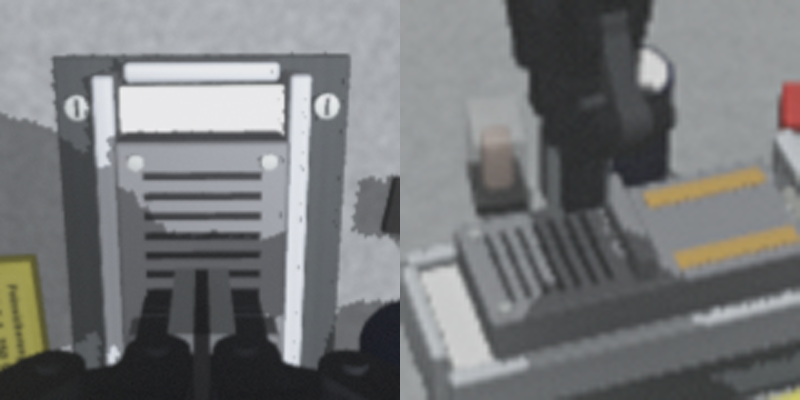

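The tips are centred on the module (tip at crop x≈202, module from 118 to 284) and lie over the grip lines, short of the rib. I'll go down gently.

```bash
python3 -m handwheel '[{"dx":0,"dy":0,"dz":1.0,"wx":0,"wy":0,"wz":0,"claw":0},{"dx":0,"dy":0,"dz":0.9,"wx":0,"wy":0,"wz":0,"claw":0},{"dx":0,"dy":0,"dz":0.5,"wx":0,"wy":0,"wz":0,"claw":0},{"dx":0,"dy":0,"dz":0.4,"wx":0,"wy":0,"wz":0,"claw":0},{"dx":0,"dy":0,"dz":0,"wx":0,"wy":0,"wz":0,"claw":0}]'
```

```text
clock: 3.85
position: [0.4886, 0.2604, 0.1232]
tool_rot: [-3.141, -0.0, 2.759]
force: [-2.7, -0.9, 9.1]
grip_width: -0.0002
finger_force: 4.5
```

```bash
python3 -m handwheel '[{"dx":0,"dy":0,"dz":0.5,"wx":0,"wy":0,"wz":0,"claw":0},{"dx":0,"dy":0,"dz":0.5,"wx":0,"wy":0,"wz":0,"claw":0},{"dx":0,"dy":0,"dz":0,"wx":0,"wy":0,"wz":0,"claw":0}]'
```

```text
clock: 4.22
position: [0.4891, 0.2607, 0.1147]
tool_rot: [3.14, 0.001, 2.759]
force: [-7.6, -2.7, 30.8]
grip_width: -0.0003
finger_force: 15.1
```

```bash
python3 -m handwheel '[{"dx":-0.4,"dy":0,"dz":0,"wx":0,"wy":0,"wz":0,"claw":0},{"dx":-0.5,"dy":0,"dz":0,"wx":0,"wy":0,"wz":0,"claw":0},{"dx":-0.5,"dy":0,"dz":0,"wx":0,"wy":0,"wz":0,"claw":0},{"dx":-0.5,"dy":0,"dz":0,"wx":0,"wy":0,"wz":0,"claw":0},{"dx":-0.5,"dy":0,"dz":0,"wx":0,"wy":0,"wz":0,"claw":0},{"dx":0,"dy":0,"dz":0,"wx":0,"wy":0,"wz":0,"claw":0}]'
python3 - <<'E'
from h import *
f=optics.grab_frame("scene");cv2.imwrite("pics/s5.png",cv2.resize(f["frame"][150:310,190:400],None,fx=3.75,fy=3.75,interpolation=2))
s=monitor.observe();print(s["position"],s["force"])
E
```

```text
clock: 4.97
position: [0.5118, 0.2524, 0.1149]
tool_rot: [3.139, 0.001, 2.759]
force: [-4.5, 1.0, 28.3]
grip_width: 0.0003
finger_force: 14.3
[0.51186112 0.25240645 0.11490828] [-4.1882657   0.93158099 28.67999032]
```

View pics/s5.png

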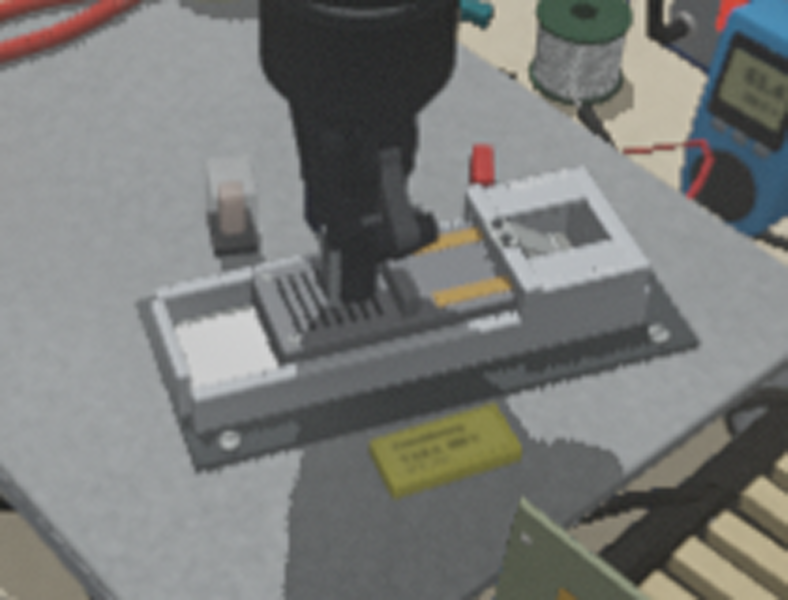

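The module is sliding along with the tips, and its nose is already under the bridge lip (crop x≈515). I keep going.

```bash
python3 -m handwheel '[{"dx":-0.5,"dy":0,"dz":0,"wx":0,"wy":0,"wz":0,"claw":0},{"dx":-0.5,"dy":0,"dz":0,"wx":0,"wy":0,"wz":0,"claw":0},{"dx":-0.5,"dy":0,"dz":0,"wx":0,"wy":0,"wz":0,"claw":0},{"dx":-0.5,"dy":0,"dz":0,"wx":0,"wy":0,"wz":0,"claw":0},{"dx":-0.5,"dy":0,"dz":0,"wx":0,"wy":0,"wz":0,"claw":0},{"dx":-0.4,"dy":0,"dz":0,"wx":0,"wy":0,"wz":0,"claw":0},{"dx":0,"dy":0,"dz":0,"wx":0,"wy":0,"wz":0,"claw":0}]'
```

```text
clock: 5.9
position: [0.5385, 0.2419, 0.1149]
tool_rot: [3.139, 0.001, 2.759]
force: [-6.0, 2.1, 28.1]
grip_width: -0.0001
finger_force: 14.3
```

```bash
python3 -m handwheel '[{"dx":-0.3,"dy":0,"dz":0,"wx":0,"wy":0,"wz":0,"claw":0},{"dx":-0.3,"dy":0,"dz":0,"wx":0,"wy":0,"wz":0,"claw":0},{"dx":0,"dy":0,"dz":0,"wx":0,"wy":0,"wz":0,"claw":0}]'
python3 - <<'E'
from h import *
f=optics.grab_frame("scene");cv2.imwrite("pics/s6.png",cv2.resize(f["frame"][190:270,230:370],None,fx=5.6,fy=5.6,interpolation=2))
s=monitor.observe();print(s["position"],s["force"])
E
```

```text
clock: 6.28
position: [0.5432, 0.24, 0.1149]
tool_rot: [3.139, -0.0, 2.76]
force: [-12.1, 2.8, 31.1]
grip_width: -0.0001
finger_force: 15.8
[0.54323557 0.24006091 0.1148968 ] [-11.84327505   3.86902263  32.54081851]
```

View pics/s6.png

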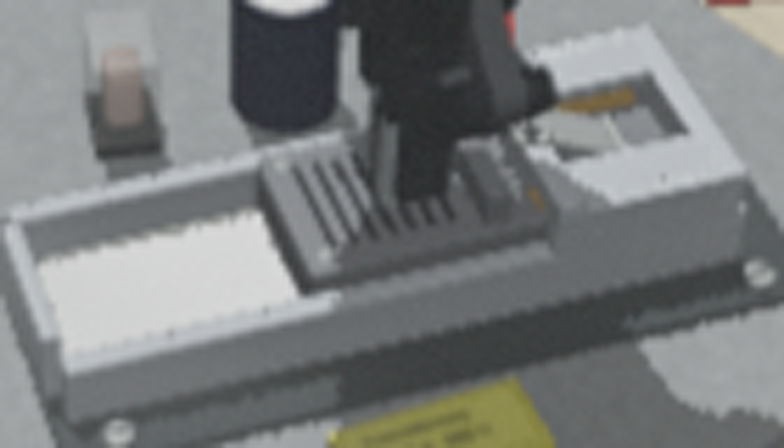

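The force along the slide doubled to 12.5 N and the nose shows through the window, so it is at or close to the stop. I push a little more to confirm.

```bash
python3 -m handwheel '[{"dx":-0.2,"dy":0,"dz":0,"wx":0,"wy":0,"wz":0,"claw":0},{"dx":-0.2,"dy":0,"dz":0,"wx":0,"wy":0,"wz":0,"claw":0},{"dx":0,"dy":0,"dz":0,"wx":0,"wy":0,"wz":0,"claw":0}]'
```

```text
clock: 6.7
position: [0.5463, 0.239, 0.1149]
tool_rot: [3.139, -0.001, 2.76]
force: [-16.8, 5.2, 34.4]
grip_width: 0.0
finger_force: 17.0
```

```bash
python3 - <<'E'
from h import *
f=optics.grab_frame("scene")
c=np.array([.540,.2395]);th=.379;e=np.array([np.cos(th),-np.sin(th)]);n=np.array([-e[1],e[0]])
for u,v in[(262,172),(305,285)]:
    X=on_z(f,230+u/5.6,190+v/5.6,.115)[:2]-c;print("s6 rear",X@e,X@n)
# reference: old rear edge, plate corner in the same frame
for u,v,z in[(200,268,.127),(228,350,.127)]:
    X=on_z(f,190+u/3.75,150+v/3.75,z)[:2]-c;print("start rear",X@e,X@n)
a=cv2.imread("pics/s6.png");b=cv2.resize(f["frame"][190:270,230:370],None,fx=5.6,fy=5.6,interpolation=2)
A=a[120:320,200:600];B=b[120:320,200:600]
cv2.imwrite("pics/s7.png",cv2.resize(np.vstack([A,B]),None,fx=1.45,fy=1.45))
E
```

```text
s6 rear -0.03474305468144171 0.020953985142223235
s6 rear -0.03757791919232572 -0.02497068709939177
start rear -0.09061811891248975 0.02440308297154949
start rear -0.0924076870583317 -0.02442146512789052
```

View pics/s7.png

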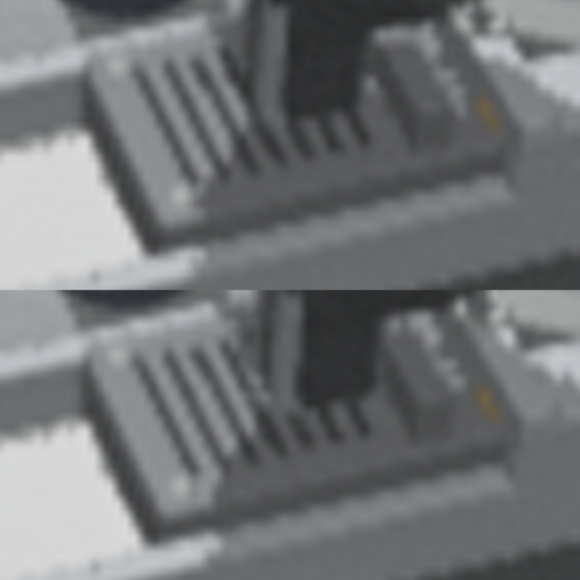

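Between the two frames the tips slid about 3 mm over the grip lines, while the module's rear edge stayed put (x≈-35 to -37 mm, home is -35). I'll carry on to the rib and push on it for certainty.

```bash
python3 -m handwheel '[{"dx":-0.2,"dy":0,"dz":0,"wx":0,"wy":0,"wz":0,"claw":0},{"dx":-0.2,"dy":0,"dz":0,"wx":0,"wy":0,"wz":0,"claw":0},{"dx":0,"dy":0,"dz":0,"wx":0,"wy":0,"wz":0,"claw":0}]'
```

```text
clock: 7.12
position: [0.5483, 0.2383, 0.1149]
tool_rot: [3.14, -0.004, 2.761]
force: [-28.4, 8.0, 42.0]
grip_width: -0.0
finger_force: 29.2
```

The lateral force rose to 29 N with the tips on the rib and only half the commanded motion made, so the module is home. Next I relieve the forward load, then lift straight off.

```bash
python3 -m handwheel '[{"dx":0.2,"dy":0,"dz":0,"wx":0,"wy":0,"wz":0,"claw":0},{"dx":0.2,"dy":0,"dz":0,"wx":0,"wy":0,"wz":0,"claw":0},{"dx":0,"dy":0,"dz":0,"wx":0,"wy":0,"wz":0,"claw":0}]'
```

```text
clock: 7.5
position: [0.5481, 0.2383, 0.115]
tool_rot: [3.138, 0.002, 2.759]
force: [-2.8, 3.2, 24.7]
grip_width: -0.0001
finger_force: 16.2
```

```bash
python3 -m handwheel '[{"dx":0,"dy":0,"dz":-0.3,"wx":0,"wy":0,"wz":0,"claw":0},{"dx":0,"dy":0,"dz":-0.4,"wx":0,"wy":0,"wz":0,"claw":0},{"dx":0,"dy":0,"dz":-0.4,"wx":0,"wy":0,"wz":0,"claw":0},{"dx":0.2,"dy":0,"dz":-1.0,"wx":0,"wy":0,"wz":0,"claw":0},{"dx":1,"dy":0,"dz":-3,"wx":0,"wy":0,"wz":0,"claw":0},{"dx":3,"dy":0,"dz":-3,"wx":0,"wy":0,"wz":0,"claw":0},{"dx":4,"dy":0,"dz":-2,"wx":0,"wy":0,"wz":0,"claw":0},{"dx":2,"dy":0,"dz":0,"wx":0,"wy":0,"wz":0,"claw":0}]'
python3 - <<'E'
from h import *
f=optics.grab_frame("scene");cv2.imwrite("pics/s8.png",cv2.resize(f["frame"][150:310,190:400],None,fx=3.75,fy=3.75,interpolation=2))
s=monitor.observe();print(s["position"],s["force"])
E
```

```text
clock: 8.5
position: [0.4513, 0.276, 0.2159]
tool_rot: [3.14, 0.001, 2.76]
force: [-0.2, 0.5, 0.6]
grip_width: 0.0001
finger_force: 0.0
[0.44943334 0.27655904 0.21489574] [-0.30439787  2.94395065  0.69626109]
```

View pics/s8.png

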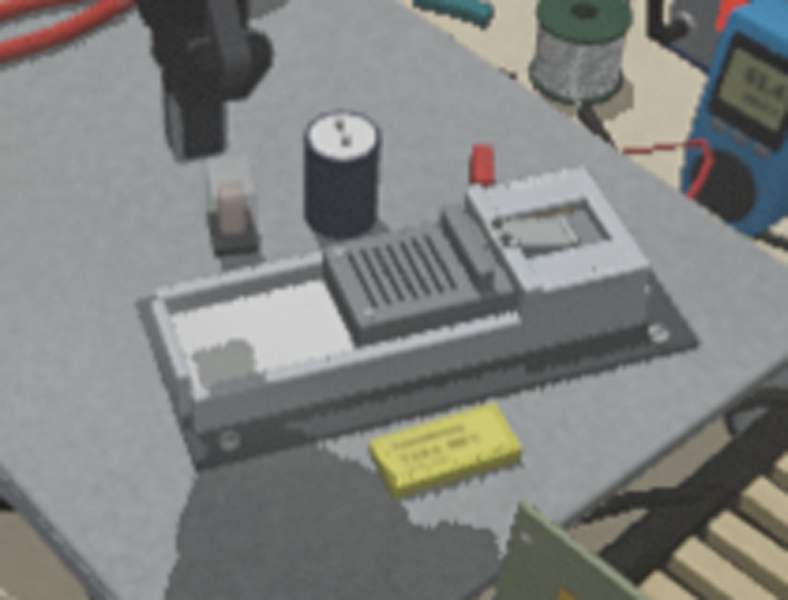

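The module sits level, caught under the bridge. Its rear corners are at crop (322,253) and (360,340), and nothing else has moved. One last check on the position.

```bash
python3 -m handwheel '[{"dx":0,"dy":0,"dz":0,"wx":0,"wy":0,"wz":0,"claw":0},{"dx":0,"dy":0,"dz":0,"wx":0,"wy":0,"wz":0,"claw":0},{"dx":0,"dy":0,"dz":0,"wx":0,"wy":0,"wz":0,"claw":0},{"dx":0,"dy":0,"dz":0,"wx":0,"wy":0,"wz":0,"claw":0}]'
python3 - <<'E'
from h import *
from workcell import job_done
f=optics.grab_frame("scene")
c=np.array([.540,.2395]);th=.379;e=np.array([np.cos(th),-np.sin(th)])
r=np.mean([(on_z(f,190+u/3.75,150+v/3.75,.121)[:2]-c)@e for u,v in[(322,253),(360,340)]]);print(r)
if abs(r+.035)<.004: print(job_done())
E
```

```text
clock: 9.05
position: [0.4528, 0.2746, 0.214]
tool_rot: [-3.141, -0.0, 2.758]
force: [-0.6, 0.3, -0.0]
grip_width: 0.0
finger_force: 0.0
-0.03644020152291551
the job is handed in; nothing more can be done
None
```

The job is handed in: the module was pressed down and slid home against the end stop, and it stays caught under the bridge, with its rear edge measured about 1.4 mm from the expected home position (within measuring error); the arm is clear and the run took 9 s.

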